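# Fetch the tube block from behind the reagent bottles

### The arm

A 6-joint arm with a two-finger parallel gripper is mounted at the origin on the work surface. World frame = base frame: x ahead of the robot, y to its left, z up, the work surface at z = 0. Lengths are in m, angles in rad, forces in N, time in s.
With the tool pointing down it reaches from about 0.375 to 0.9 m from the base axis. Payload 3.1 kg.
Tool frame: the origin (TCP) lies at the centre of the arm's flange, where the gripper is bolted on; the fingertips stand 182 mm ahead of it and the grasp point (between the pads) lies 164 mm ahead of it (manip.grip_point_offset is the distance from the TCP to the grasp point, in m); z points along the fingers, y is the line along which they close (so a half turn about z gives the same grasp; the last joint's range is limited). The gripper opens to 87 mm and grips with 3 to 60 N. Pads are 19 mm wide; open, the fingers measure 117 mm over their backs; the gripper's body (75 mm by 190 mm) begins 51 mm behind the grasp point.
Start: joints at [-1.472, 0.527, 1.433, -0, 1.181, -0.178], TCP at [0.171, -0.601, 0.405] pointing down, gripper open.
Joint ranges: [-3.08, 3.08], [-0.75, 2.2], [0.22, 2.44], [-1.43, 4.57], [0, 2.65], [-2.85, 2.85]. Speed limits (rad/s): [2.79, 2.79, 3.14, 3.14, 3.14, 3.14].

### API

Orientations are given as a unit quaternion [x, y, z, w].
In Python, from station import manip, jaws, solver, cams gives the robot as it stands. The module is installed in compiled form; this text tells all that it offers. Calls block until the motion is done:
- manip.move_pose(position, orientation): joint-space move of the TCP to a pose.
- manip.movel(position, rotation=None, max_speed=0.15, max_force=None): straight line of the TCP; rotation=None keeps the orientation; max_speed is the mean speed in m/s. With max_force (N) it stops when the force on the tool has changed by that much, and returns True; else False.
- manip.movej(angles): joint-space move.
- jaws.let_go() and jaws.close(force=None): open the fingers fully, or close them until they stop; force is the grip in N (None keeps the last).
- manip.hold(seconds).
- solver.ik(position, orientation): joint angles nearest the present ones, or None.
- manip.get_obs(): the state.
- cams.get_image(name): name is "side" or "top" or "wrist"; returns (picture, depth): 400x640x3 uint8, red, green, blue; 400x640 float32, m along the optical axis (not along the pixel's ray), 0 where there is no reading.
- cams.camera_info(name): a dict with "K" (3x3 intrinsics, pixels), "extrinsics" (4x4, takes a point from camera to world coordinates). Camera axes: x right, y down, z forward; pixel columns grow to the right and rows downward; lengths in m; the calibration is good to about 2 mm. The wrist camera is an equidistant fisheye: a pixel r from the principal point sees the ray r / f radians off the axis. A picture is of the moment at which its call begins: read the wrist's pose just before it. camera_info takes no time and is no camera call; for the wrist camera it gives the pose at the moment of the call.
A pose or a line that the arm cannot do raises manip.Unreachable and nothing moves.
- manip.hand_in(): hands the job in; it is judged then, once.
The state is a dict: "t": time; "joint_positions": joint angles; "dq": joint speeds; "joint_torque": joint torques, N m; "ee_pos": TCP position; "tcp_rot": TCP orientation; "force": force on the tool from outside, world axes, zero at the start; "torque": the same for the moment, N m; "gripper_width": opening from 0.0 (shut) to 1.0 (fully open); "grasp_force": force on a finger pad.
Only numpy, scipy, OpenCV 4.12 (cv2) and the standard library are available. Lean on these libraries where they do the work, as an engineer would, in place of code of your own. Each camera call takes 0.05 s, during which the arm holds its last target. There are 200 camera calls.

### The job

The yellow tube block stands hemmed in by three reagent bottles on the white tray. First clear all three bottles onto the blue mat, standing upright and wholly on it; then fetch the block and set it flat inside the aluminium frame on top of the shaker, its long side along the frame's long side; then put each bottle back upright on the very seat of the tray where it stood at the start. Never tip a bottle, and leave the tip box and the beaker where they are.

Things in the scene. Friction and masses are not known exactly. Their poses are not given: they have to be found in the camera images.
- bottle_red: Reagent bottle, red screw cap, off-white body, white label. Body 54 mm diameter up to 92 mm, then a shoulder; cap 34 mm diameter, from 110 to 138 mm above the underside (grip it there from above). About 0.2 kg. Origin: centre of the underside; z up; yaw has no meaning. Starts on one of the tray's three round seats (which one varies).
- bottle_green: Reagent bottle, green screw cap, dark amber brown body, white label. Body 54 mm diameter up to 92 mm, then a shoulder; cap 34 mm diameter, from 110 to 138 mm above the underside (grip it there from above). About 0.2 kg. Origin: centre of the underside; z up; yaw has no meaning. Starts on one of the tray's three round seats (which one varies).
- bottle_purple: Reagent bottle, purple screw cap, pale blue-grey body, white label. Body 54 mm diameter up to 92 mm, then a shoulder; cap 34 mm diameter, from 110 to 138 mm above the underside (grip it there from above). About 0.2 kg. Origin: centre of the underside; z up; yaw has no meaning. Starts on one of the tray's three round seats (which one varies).
- block: Yellow tube block with rows of small white tube caps on top: 44 mm (its x) by 60 mm (its y, the long side) by 40 mm high, caps 5 mm more. About 0.16 kg. Origin: centre of the underside; z up. Grip it from above across the 44 mm. It starts on the tray between the bottles, 6 to 7 mm from them; they leave no room for a gripper.
- tray: Fixed white tray, 142 (x) by 206 mm (y), floor 5 mm thick, rim 12 mm high. Origin: centre of its underside on the bench. Three grey-ringed round seats, 58 mm diameter, centred at (-28, 0), (28, 63), (28, -63) mm in its x, y; a grey oblong for the block at (28, 0). Bottles and block start within 2 mm of these, undersides 5 mm above the tray's origin.
- mat: Fixed blue bench mat to park the bottles on, 260 mm (its x) by 150 mm (its y), 4 mm thick; origin: centre of its underside on the bench. It lies on the robot's left or right.
- shaker: Fixed white laboratory shaker, 150 (x) by 136 mm (y), casing top 46 mm high, on the robot's other side from the mat. Centred on top is a dark platform, upper face 55 mm above the origin, ringed by an aluminium frame: inside 62 mm (x) by 78 mm (y, long side), lip 6 mm high. The platform does not move. Origin: centre of the underside on the bench.
- tip_box: Bystander: loose white box of yellow pipette tips, 80 x 118 mm, 54 mm high; origin at the underside's centre. It stands close before the robot. Leave alone.
- beaker: Bystander: loose clear beaker, 70 mm diameter, 90 mm high; origin at the underside's centre. Beyond the work. Leave alone.

How it is judged:
By the outcome, as a careful person would: the job done as asked, in the order asked, and still so for the second after the job is handed in, with the robot touching nothing.
It also fails if it takes over 138 s, if anything falls off the work surface, if the arm or the gripper's body presses on something with over 40 N, if the wrist force passes 120 N, or if a joint passes its speed limit or range.

## Working session

There is one attempt and no reset: what is moved stays moved. The work goes in short steps, each a Python script; the robot and the scene stay as the last script left them, time stands still between calls to the robot, and variables do not carry over. Pictures are saved under pics/ and viewed, at most 14 in all, crops included, and the job is handed in when it is done.

```bash
mkdir -p pics; python3 - <<'E'
from station import manip,jaws,solver,cams
import cv2,numpy as np
np.set_printoptions(precision=4,suppress=True)
for n in ("top","side"):
    p,d=cams.get_image(n); i=cams.camera_info(n)
    cv2.imwrite(f"pics/{n}0.png",p[:,:,::-1]); np.savez(f"pics/{n}0.npz",p=p,d=d,K=i["K"],T=i["extrinsics"])
    print(n,i)
print(manip.get_obs(),manip.grip_point_offset)
E
```

```text
top {'K': array([[409.7459,   0.    , 319.1732],
       [  0.    , 409.7459, 204.8333],
       [  0.    ,   0.    ,   1.    ]]), 'extrinsics': array([[-0.0243, -0.9977,  0.0626,  0.4688],
       [-0.9995,  0.0256,  0.0208, -0.0108],
       [-0.0224, -0.0621, -0.9978,  1.0257],
       [ 0.    ,  0.    ,  0.    ,  1.    ]])}
side {'K': array([[510.5882,   0.    , 332.7026],
       [  0.    , 510.5882, 193.5498],
       [  0.    ,   0.    ,   1.    ]]), 'extrinsics': array([[-0.8659, -0.3882,  0.3154,  0.2375],
       [-0.5   ,  0.6557, -0.5658,  0.5818],
       [ 0.0128, -0.6476, -0.7619,  0.8605],
       [ 0.    ,  0.    ,  0.    ,  1.    ]])}
{'t': 0.1, 'joint_positions': array([-1.4725,  0.5284,  1.4337, -0.    ,  1.1814, -0.1785]), 'dq': array([-0.0003, -0.005 , -0.0027,  0.0023,  0.0009, -0.0004]), 'joint_torque': array([ -0.    , -44.0986, -17.715 ,   0.0635,   0.0534,  -0.    ]), 'ee_pos': array([ 0.1708, -0.6009,  0.4039]), 'tcp_rot': array([ 0.9904,  0.138 ,  0.    , -0.001 ]), 'force': array([-0.2159, -0.5123, -0.1139]), 'torque': array([ 0.0268, -0.0074, -0.0024]), 'grasp_force': 0.0, 'gripper_width': 1.0040888720361238} 0.1635
```

View pics/top0.png

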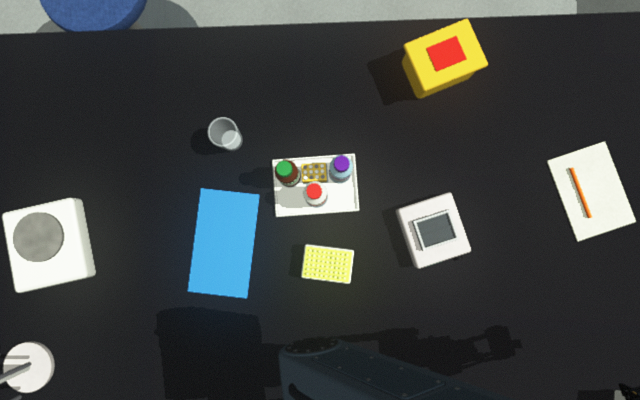

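View pics/side0.png

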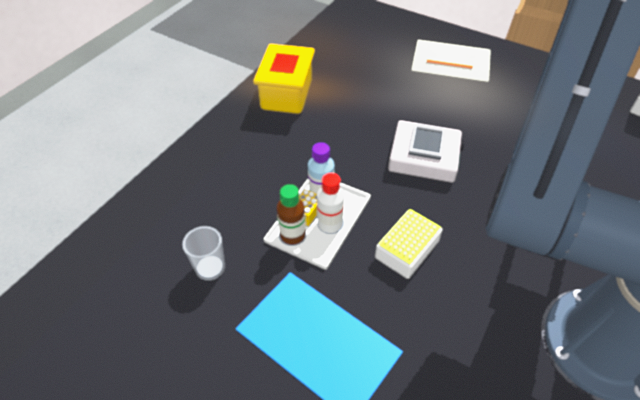

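The top view shows the mat on the left (cols 188–259, rows 188–298) and the tray in the middle. The green bottle is at (285,170), red at (315,191), purple at (341,165) and the block at (315,173). The shaker is on the right at (434,231). Next I'll segment these and convert them to world coordinates.

```bash
cat > vis.py <<'E'
import cv2,numpy as np
def load(n):
    z=np.load(f"pics/{n}.npz"); return z["p"],z["d"],z["K"],z["T"]
def to_plane(uv,K,T,z):
    "pixels (N,2) -> world points on the plane of height z"
    uv=np.atleast_2d(uv).astype(float)
    r=np.c_[uv,np.ones(len(uv))]@np.linalg.inv(K).T@T[:3,:3].T
    return T[:3,3]+r*((z-T[2,3])/r[:,2])[:,None]
def cloud(d,K,T):
    v,u=np.indices(d.shape)
    c=np.stack([(u-K[0,2])/K[0,0]*d,(v-K[1,2])/K[1,1]*d,d],-1)
    return c@T[:3,:3].T+T[:3,3]
def rect(xy):
    "centre, long-side yaw, (long, short) of the minimum rectangle, mm fit"
    (c,(w,h),a)=cv2.minAreaRect((xy*1000).astype(np.float32))
    a=np.radians(a)+(0 if w>h else np.pi/2)
    return np.array(c)/1000,(a+np.pi/2)%np.pi-np.pi/2,(max(w,h),min(w,h))
def blob(m,roi):
    "largest blob of mask m within roi (u0,v0,u1,v1): pixel list (N,2)"
    k=np.zeros_like(m,np.uint8); u0,v0,u1,v1=roi; k[v0:v1,u0:u1]=m[v0:v1,u0:u1]
    n,l,s,_=cv2.connectedComponentsWithStats(k)
    v,u=np.where(l==1+np.argmax(s[1:,4])); return np.c_[u,v]
E
python3 - <<'E'
from vis import *
np.set_printoptions(precision=4,suppress=True)
p,d,K,T=load("top0"); P=cloud(d,K,T); h=cv2.cvtColor(p,cv2.COLOR_RGB2HSV).astype(int); H,S,V=h[...,0],h[...,1],h[...,2]
print("bench z",np.median(P[300:320,150:180,2]))
for n,m in dict(red=((H<6)|(H>174))&(S>150)&(V>90),green=(H>50)&(H<80)&(S>120)&(V>50),purple=(H>125)&(H<150)&(S>120)&(V>60)).items():
    b=blob(m,(265,145,365,220)); q=P[b[:,1],b[:,0]]; t=q[q[:,2]>.13]
    print(n,len(b),b.mean(0),"depth top z",np.median(q[:,2]),"box centre of top pts",(t.min(0)+t.max(0))/2,"n",len(t),"ext",np.ptp(t,axis=0),"mean",t.mean(0))
def show(n,b,z): 
    x=to_plane(b,K,T,z)[:,:2]; c,a,s=rect(x); q=P[b[:,1],b[:,0],2]
    print(n,len(b),"c",c,"yaw",np.degrees(a),"size",s,"depth z",np.median(q))
show("mat",blob((H>95)&(H<112)&(S>120)&(V>120),(150,170,270,310)),.004)
Z=P[...,2]
b=blob((Z>.036)&(Z<.06)&(d>0),(295,150,335,190)); show("block top(z)",b,.047)
show("tray",blob((V>150)&(S<60),(265,145,365,220)),.012)
b=blob((V>120)&(S<60)&(Z>.03),(390,185,480,275)); show("shaker",b,.046)
b=blob((V<150)&(Z>.04),(408,200,462,258)); show("platform dark",b,.055)
b=blob((Z>.051)&(d>0),(390,185,480,275)); show("frame z>51",b,.06)
s=slice(185,275),slice(390,480)
a=cv2.resize(p[s][:,:,::-1],(400,400),interpolation=cv2.INTER_CUBIC)
b2=cv2.resize(p[145:225,265:365,::-1],(400,400*80//100),interpolation=cv2.INTER_CUBIC)
cv2.imwrite("pics/crop0.png",np.hstack([a,np.vstack([b2,np.zeros((80,400,3),np.uint8)])]))
E
```

```text
bench z -8.915467991987835e-05
red 175 [313.5714 190.8571] depth top z 0.14186206343587981 box centre of top pts [0.5549 0.0192 0.1404] n 172 ext [0.0307 0.0285 0.0127] mean [0.5552 0.019  0.1419]
green 196 [283.7653 168.352 ] depth top z 0.14204847999388404 box centre of top pts [0.6067 0.0836 0.1383] n 187 ext [0.0308 0.0329 0.0162] mean [0.6063 0.0824 0.1418]
purple 183 [341.0984 163.1967] depth top z 0.14247838677967883 box centre of top pts [ 0.5492 -0.034   0.5794] n 182 ext [0.1607 0.0466 0.8925] mean [ 0.6128 -0.042   0.1471]
mat 6320 c [0.4452 0.2523] yaw -7.7360534667969 size (260.95703125, 151.3251190185547) depth z 0.0040342423250568915
block top(z) 456 c [0.611  0.0207] yaw -88.00092613697053 size (59.55921936035156, 44.61915588378906) depth z 0.04501000323252913
tray 3051 c [0.583  0.0194] yaw -87.25810384750365 size (208.21983337402344, 144.488037109375) depth z 0.005101895736934425
shaker 2772 c [ 0.4642 -0.2613] yaw 16.671205520629883 size (149.05764770507812, 135.5789337158203) depth z 0.046449854181536965
platform dark 841 c [ 0.4639 -0.2638] yaw -72.98932838439943 size (76.49331665039062, 59.74881362915039) depth z 0.055257514258371
frame z>51 1223 c [ 0.4648 -0.2615] yaw -72.99015617370607 size (91.10829162597656, 73.39410400390625) depth z 0.055983244636492846
```

View pics/crop0.png

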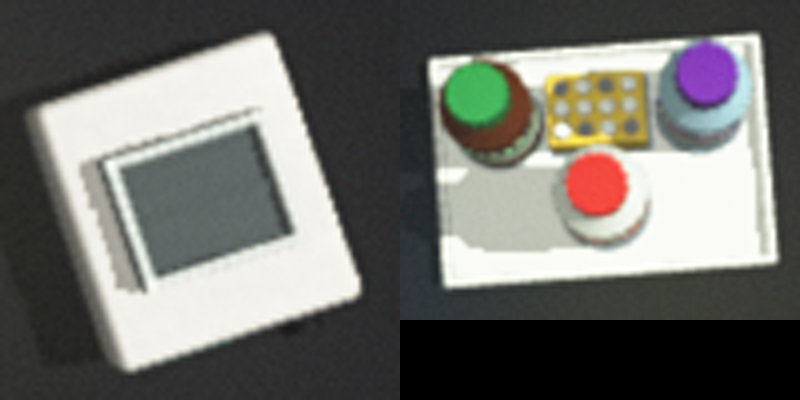

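Green, red and purple agree with the tray seats at tray pose (0.583, 0.019), yaw about 2.4°. The frame is centred at (0.4645, -0.262), with its long side near -73°. I'll move the bottles now, starting with green and checking it.

```bash
cat > act.py <<'E'
from station import manip,jaws,solver,cams
import numpy as np,cv2
from scipy.spatial.transform import Rotation as R
np.set_printoptions(precision=4,suppress=True)
G=manip.grip_point_offset
TY=np.radians(2.4); SY=np.radians(17.0)
def quat(a):
    y=np.array([np.cos(a),np.sin(a),0]); z=np.array([0,0,-1.])
    return R.from_matrix(np.c_[np.cross(y,z),y,z]).as_quat()
TRAY=dict(red=(.555,.019),green=(.6065,.083),purple=(.613,-.042))
def onmat(x,y):
    a=np.radians(-7.7); return (.4452+x*np.cos(a)-y*np.sin(a),.2523+x*np.sin(a)+y*np.cos(a))
MAT=dict(green=onmat(.08,-.03),red=onmat(0,.03),purple=onmat(-.08,-.03))
HIGH=.305   # grasp-point height in transit: a carried bottle's underside at 0.18
CAP=.125    # grasp point above a bottle's underside
def go(xy,z,q,v,f=None): return manip.movel([*xy,z+G],q,max_speed=v,max_force=f)
def pick(xy,z,q,force):
    go(xy,HIGH,q,.35); go(xy,z+.05,q,.25); hit=go(xy,z,q,.08,15)
    jaws.close(force); o=manip.get_obs(); go(xy,HIGH,q,.25); o2=manip.get_obs()
    print("pick",hit,"t",o2["t"],"width mm",o["gripper_width"]*87,o2["gripper_width"]*87,"grip",o2["grasp_force"])
def place(xy,z,q):
    go(xy,HIGH,q,.3); go(xy,z+.02,q,.2); hit=go(xy,z-.003,q,.03,4); o=manip.get_obs()
    jaws.let_go(); go(xy,z+.05,q,.12); go(xy,HIGH,q,.35)
    print("place contact",hit,"grasp-z off mm",(o["ee_pos"][2]-G-z)*1000,"xy err mm",(o["ee_pos"][:2]-xy)*1000,"t",manip.get_obs()["t"])
def snap(n,name):
    p,d=cams.get_image(n); i=cams.camera_info(n)
    cv2.imwrite(f"pics/{name}.png",p[:,:,::-1]); np.savez(f"pics/{name}.npz",p=p,d=d,K=i["K"],T=i["extrinsics"])
E
python3 - <<'E'
from act import *
j=manip.get_obs()["joint_positions"]
for a in (TY,TY+np.pi):
    print(a,[solver.ik([*c,h+G],quat(a)) for c,h in ((TRAY["purple"],HIGH),(MAT["red"],.129),((.4645,-.2615),.09))])
E
```

```text
0.041887902047863905 [array([-0.2501,  0.4499,  1.3836, -0.    ,  1.308 , -0.2919]), array([ 0.3498,  0.5678,  1.7711, -0.    ,  0.8028,  0.3079]), array([-0.7225,  0.637 ,  1.7869, -0.    ,  0.7177, -0.7644])]
3.183480555637657 [array([-0.2501,  0.4499,  1.3836, -0.    ,  1.308 ,  2.8496]), array([ 0.3498,  0.5678,  1.7711, -0.    ,  0.8028, -2.8337]), array([-0.7225,  0.637 ,  1.7869, -0.    ,  0.7177,  2.3772])]
```

```bash
python3 - <<'E'
from act import *
q=quat(TY)
go((.5,-.1),HIGH,q,.35)
pick(TRAY["green"],.005+CAP,q,25)
place(MAT["green"],.004+CAP,q)
snap("side","side1")
E
```

```text
pick False t 5.9333 width mm 33.370012172775205 33.320422941110486 grip 24.999849312007427
place contact True grasp-z off mm 0.7392500716971451 xy err mm [-0.1447  0.0447] t 10.3417
```

View pics/side1.png

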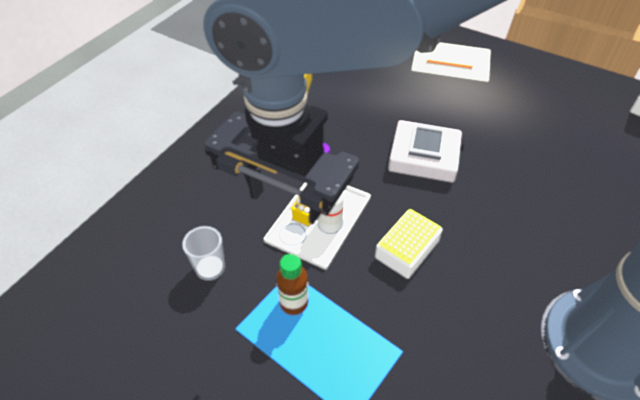

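The green bottle stands upright on the mat, with its foot at about (293,310). The other bottles are undisturbed. Red and purple are next.

```bash
python3 - <<'E'
from act import *
q=quat(TY)
for n in ("red","purple"):
    pick(TRAY[n],.005+CAP,q,25); place(MAT[n],.004+CAP,q)
go((.45,-.30),HIGH,quat(SY),.35)
snap("top","top2"); snap("side","side2")
from vis import *
p,d,K,T=load("top2"); P=cloud(d,K,T); Z=P[...,2]
b=blob((Z>.036)&(Z<.06)&(d>0),(295,150,335,190)); c,a,s=rect(to_plane(b,K,T,.045)[:,:2]); print("block",c,np.degrees(a),s)
b=blob((Z>.13)&(Z<.15),(150,150,270,310)); 
for sd in ("top2",):
    n,l,st,ce=cv2.connectedComponentsWithStats(((Z>.134)&(Z<.15)).astype(np.uint8))
    for k in range(1,n):
        if st[k,4]>80: print(ce[k],st[k,4],to_plane(ce[k],K,T,.142)[0])
print(MAT)
E
```

```text
pick False t 14.3 width mm 33.66668384674009 33.262520567989874 grip 24.99999679159373
place contact True grasp-z off mm 0.7318044226188591 xy err mm [-0.1228  0.0302] t 19.1333
pick False t 23.5167 width mm 33.39104911851724 33.15607299351781 grip 25.000155991874635
place contact True grasp-z off mm 0.7338525183716305 xy err mm [0.2289 0.0228] t 28.6417
block [0.6115 0.0208] -87.95302295684816 (59.66962432861328, 44.42011260986328)
[225.6954 208.4264] 197 [0.5217 0.2108 0.142 ]
[194.4286 241.8966] 203 [0.4509 0.2795 0.142 ]
[217.1756 281.6195] 205 [0.3647 0.2308 0.142 ]
{'green': (np.float64(0.5204590704146381), np.float64(0.21185160917509158)), 'red': (np.float64(0.44921958556254876), np.float64(0.2820294959914451)), 'purple': (np.float64(0.3619017584602643), np.float64(0.23328939884201833))}
```

View pics/top2.png

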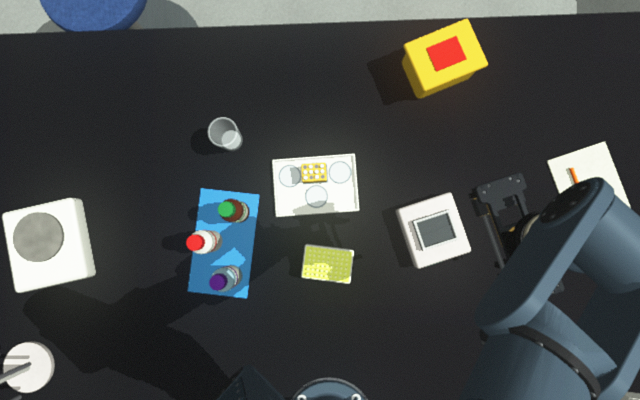

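All three bottles stand on the mat (caps at (227,208), (195,242), (218,281)), and the block at (314,173) is free. I'll move it to the frame.

```bash
python3 - <<'E'
from act import *
q=quat(np.radians(2.2))
pick((.6113,.0207),.005+.032,q,30)
xy=(.4645,-.2618); qs=quat(SY); z=.055+.032
go(xy,HIGH,qs,.25); go(xy,z+.03,qs,.2); hit=go(xy,z-.003,qs,.03,4); o=manip.get_obs()
print(hit,(o["ee_pos"][2]-G-z)*1000,o["force"],o["gripper_width"]*87)
jaws.let_go(); go(xy,z+.06,qs,.12); go(xy,HIGH,qs,.35)
go((.60,-.12),HIGH,qs,.35)
print(manip.get_obs()["t"]); snap("top","top3"); snap("side","side3")
from vis import *
p,d,K,T=load("top3"); P=cloud(d,K,T); Z=P[...,2]
b=blob((Z>.085)&(Z<.115)&(d>0),(400,190,470,270)); c,a,s=rect(to_plane(b,K,T,.098)[:,:2]); print("block",c,np.degrees(a),s,Z[b[:,1],b[:,0]].mean())
b=blob((Z>.051)&(d>0),(390,185,480,275)); c,a,s=rect(to_plane(b,K,T,.06)[:,:2]); print("frame",c,np.degrees(a),s)
s=load("side3")[0][100:200,370:490,::-1]
cv2.imwrite("pics/crop3.png",np.hstack([cv2.resize(s,(384,320),interpolation=cv2.INTER_CUBIC),cv2.resize(p[185:275,385:485,::-1],(355,320),interpolation=cv2.INTER_CUBIC)]))
E
```

```text
pick False t 35.425 width mm 43.87251296193939 43.60156362121158 grip 29.999181353487074
True 0.9470972234554842 [-0.2707  0.5072  4.3582] 43.73856961077118
41.7667Traceback (most recent call last):
  File "<stdin>", line 12, in <module>
  File "vis.py", line 22, in blob
    v,u=np.where(l==1+np.argmax(s[1:,4])); return np.c_[u,v]
                      ~~~~~~~~~^^^^^^^^^
    return _wrapfunc(a, 'argmax', axis=axis, out=out, **kwds)
    return bound(*args, **kwds)
ValueError: attempt to get argmax of an empty sequence
```

```bash
python3 - <<'E'
import cv2,numpy as np
a=cv2.imread("pics/side3.png");b=cv2.imread("pics/top3.png")
cv2.imwrite("pics/both3.png",np.hstack([cv2.resize(a,(400,250)),cv2.resize(b,(400,250))]))
E
```

```text
(no output)
```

View pics/both3.png

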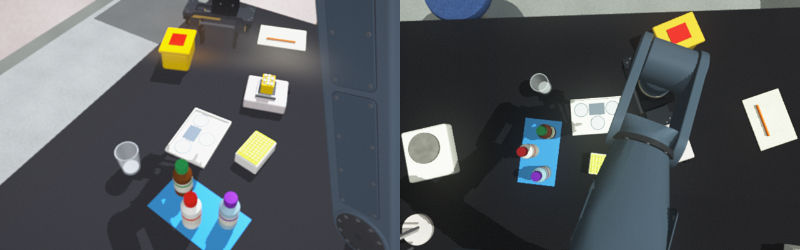

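In the side view the block sits in the frame, at (267,85) in the left half, but the arm hides it from the top camera. I'll move toward the mat, which I have to do anyway, and check again.

```bash
python3 - <<'E'
from act import *
go((.55,.1),HIGH,quat(TY),.35); go(MAT["purple"],HIGH,quat(TY),.35)
snap("top","top4"); snap("side","side4"); print(manip.get_obs()["t"])
from vis import *
p,d,K,T=load("top4"); P=cloud(d,K,T); Z=P[...,2]
b=blob((Z>.085)&(Z<.115)&(d>0),(400,190,470,270)); c,a,s=rect(to_plane(b,K,T,.1)[:,:2]); print("block",c,np.degrees(a),s,np.percentile(Z[b[:,1],b[:,0]],[5,50,95]))
a=np.radians(17); e=np.array(c)-[.4645,-.2618]; print("offset in frame mm",1000*np.array([[np.cos(a),np.sin(a)],[-np.sin(a),np.cos(a)]])@e)
s=load("side4")[0][100:200,370:490,::-1]
cv2.imwrite("pics/crop4.png",np.hstack([cv2.resize(s,(384,320),interpolation=cv2.INTER_CUBIC),cv2.resize(p[185:275,385:485,::-1],(355,320),interpolation=cv2.INTER_CUBIC)]))
E
```

```text
43.5667
block [ 0.4657 -0.2585] -72.98438453674315 (61.325592041015625, 43.61135482788086) [0.0919 0.0957 0.1016]
offset in frame mm [2.1551 2.8366]
```

View pics/crop4.png

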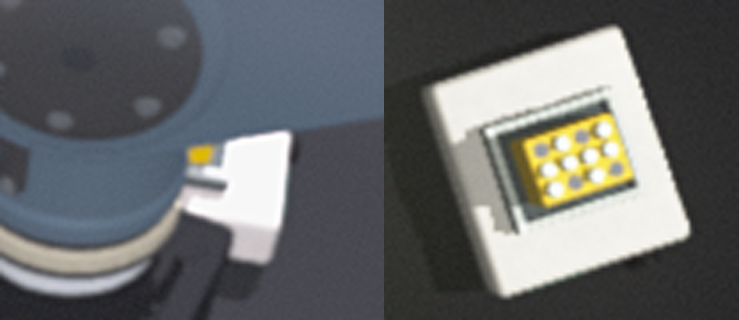

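The block lies inside the frame, flat (body top at z≈0.096) and aligned, about 3 mm off centre against 9 mm of clearance. I'll return the bottles to their original seats.

```bash
python3 - <<'E'
from act import *
q=quat(TY)
for n in ("purple","red","green"):
    pick(MAT[n],.004+CAP,q,25); place(TRAY[n],.005+CAP,q)
go((.45,-.30),.36,q,.3)
snap("top","top5"); snap("side","side5"); print(manip.get_obs()["t"])
from vis import *
p,d,K,T=load("top5"); Z=cloud(d,K,T)[...,2]; p0,d0,_,_=load("top0")
h=lambda p:cv2.cvtColor(p,cv2.COLOR_RGB2HSV).astype(int)
for n,f in dict(red=lambda H,S,V:((H<6)|(H>174))&(S>150)&(V>90),green=lambda H,S,V:(H>50)&(H<80)&(S>120)&(V>50),purple=lambda H,S,V:(H>125)&(H<150)&(S>120)&(V>60)).items():
    r=[blob(f(*np.moveaxis(h(x),-1,0)),(265,145,365,220)).mean(0) for x in (p0,p)]
    print(n,"shift mm",1000*np.diff(to_plane(r,K,T,.143),axis=0)[0,:2])
b=cv2.imread("pics/top5.png")[130:290,180:500]; a=cv2.imread("pics/side5.png")
cv2.imwrite("pics/both5.png",np.hstack([cv2.resize(a,(400,250)),cv2.resize(b,(400,250),interpolation=cv2.INTER_CUBIC)]))
E
```

```text
pick False t 47.0167 width mm 33.425030673751884 33.426457630069564 grip 25.00053300987929
place contact True grasp-z off mm -1.045320001433897 xy err mm [-0.0866  0.0193] t 52.2
pick False t 56.5833 width mm 33.186516939937164 33.29211964245493 grip 25.000294614583254
place contact True grasp-z off mm -1.1066579104493657 xy err mm [-0.2769 -0.0269] t 61.4667
pick False t 65.375 width mm 32.86153063652885 33.5591595116053 grip 25.000354307703674
place contact True grasp-z off mm -1.0900193224606947 xy err mm [-0.3092 -0.0658] t 69.8333
71.475
red shift mm [-0.7676 -0.0791]
green shift mm [-0.5214 -0.1512]
purple shift mm [-1.4401  0.1935]
```

View pics/both5.png

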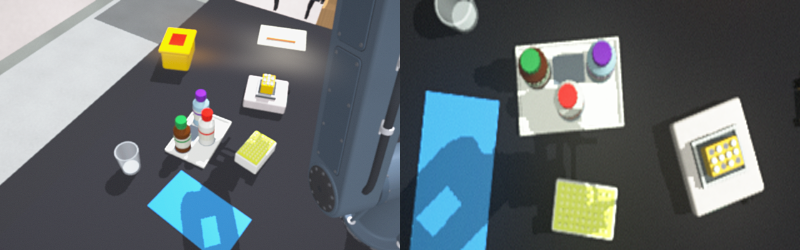

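All three bottles are back on their own seats (caps at (530,62), (568,96) and (600,52) in the right half), within 1.5 mm of where they started. The block is in the frame, and the tip box and beaker haven't moved. Handing in.

```bash
python3 -c "
from station import manip
print(manip.hand_in())"
```

```text
the job is handed in; nothing more can be done
None
```

The job is done and handed in at about 72 s: the block is flat and aligned in the shaker frame, all three bottles are back upright on their own seats, and the tip box and beaker were left alone.

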